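# Swap the farmer and the woman on the display board

## Task

Swap the places of the two clay figures that stand on the dark round plinths of the green display board, so that the farmer stands where the woman stood and the woman where the farmer stood. Use the empty cork disc between the plinths as the halfway place for the first figure, stand each figure upright near the middle of its place, set it down gently without dropping or toppling it, and do not disturb the king with the crown behind the board.

Things in the scene. Friction and masses are not known exactly. Their poses are not given: they have to be found in the camera images.
- farmer_mid (a point): Farmer (mm): sand robe, brown brimmed hat, bowl of grain. Clay, 82 tall, ~110 g. Foot 54 dia, 8 thick; round trunk 32 dia from 26 to 56 above the underside: grip here. Head and headgear up to 36 wide. Arms and load reach 43 out in front; left, right sides clear. Site: on the axis, 44 above the underside; z up, x to its front, y to its left. Starts on a plinth.
- woman_mid (a point): Woman (mm): white dress, blue headscarf, copper jug. Clay, 82 tall, ~110 g. Foot 54 dia, 8 thick; round trunk 32 dia from 26 to 56 above the underside: grip here. Head and headgear up to 36 wide. Arms and load reach 43 out in front; left, right sides clear. Site: on the axis, 44 above the underside; z up, x to its front, y to its left. Starts on a plinth.
- board: Fixed green board (mm): 140 (x) by 460 (y) by 18 thick, on the table. Origin: centre of its underside; x away from the robot, y to the left, z up. Two dark round plinths, 100 dia, centred at x = 0, y = +150 and -150, flat tops 38 above the table. Midway, at x = y = 0, a bare cork disc, 100 dia, top 22 above the table. Place and yaw vary.
- king_mid (a point): Bystander: a loose clay king of the same size in a dark red robe with a brass crown, standing on the table beyond the board. Leave it alone. The point lies on its axis, 44 mm above its underside.

How it is judged:
On the way, in this order (a step that is already met when the one before it is completed fails the run):
1. one of the two figures stands released on the cork disc (((x of farmer_mid in the frame of board between -0.015 and 0.015 m and y of farmer_mid in the frame of board between -0.015 and 0.015 m and z of farmer_mid in the frame of board between 0.059 and 0.073 m and angle between farmer_mid's own z axis and vertical below 0.17 rad and contact force between the fingers and farmer below 0.05 N and linear speed of farmer below 0.03 m/s) or (x of woman_mid in the frame of board between -0.015 and 0.015 m and y of woman_mid in the frame of board between -0.015 and 0.015 m and z of woman_mid in the frame of board between 0.059 and 0.073 m and angle between woman_mid's own z axis and vertical below 0.17 rad and contact force between the fingers and woman below 0.05 N and linear speed of woman below 0.03 m/s))), for 0.2 s.
2. the other figure stands released on the plinth it did not start on, while the first still stands on the cork disc (((x of farmer_mid in the frame of board between -0.015 and 0.015 m and y of farmer_mid in the frame of board between -0.015 and 0.015 m and z of farmer_mid in the frame of board between 0.059 and 0.073 m and angle between each of farmer_mid, woman_mid's own z axis and vertical below 0.17 rad and contact force between the fingers and farmer below 0.05 N and linear speed of each of farmer, woman below 0.03 m/s and distance of woman_mid from where it was at the start of the episode above 0.2 m and x of woman_mid in the frame of board between -0.015 and 0.015 m and y of woman_mid in the frame of board between 0.135 and 0.165 m and z of woman_mid in the frame of board between 0.075 and 0.089 m and contact force between the fingers and woman below 0.05 N) or (x of farmer_mid in the frame of board between -0.015 and 0.015 m and y of farmer_mid in the frame of board between -0.015 and 0.015 m and z of farmer_mid in the frame of board between 0.059 and 0.073 m and angle between each of farmer_mid, woman_mid's own z axis and vertical below 0.17 rad and contact force between the fingers and farmer below 0.05 N and linear speed of each of farmer, woman below 0.03 m/s and distance of woman_mid from where it was at the start of the episode above 0.2 m and x of woman_mid in the frame of board between -0.015 and 0.015 m and y of woman_mid in the frame of board between -0.165 and -0.135 m and z of woman_mid in the frame of board between 0.075 and 0.089 m and contact force between the fingers and woman below 0.05 N) or (x of woman_mid in the frame of board between -0.015 and 0.015 m and y of woman_mid in the frame of board between -0.015 and 0.015 m and z of woman_mid in the frame of board between 0.059 and 0.073 m and angle between each of woman_mid, farmer_mid's own z axis and vertical below 0.17 rad and contact force between the fingers and woman below 0.05 N and linear speed of each of woman, farmer below 0.03 m/s and distance of farmer_mid from where it was at the start of the episode above 0.2 m and x of farmer_mid in the frame of board between -0.015 and 0.015 m and y of farmer_mid in the frame of board between 0.135 and 0.165 m and z of farmer_mid in the frame of board between 0.075 and 0.089 m and contact force between the fingers and farmer below 0.05 N) or (x of woman_mid in the frame of board between -0.015 and 0.015 m and y of woman_mid in the frame of board between -0.015 and 0.015 m and z of woman_mid in the frame of board between 0.059 and 0.073 m and angle between each of woman_mid, farmer_mid's own z axis and vertical below 0.17 rad and contact force between the fingers and woman below 0.05 N and linear speed of each of woman, farmer below 0.03 m/s and distance of farmer_mid from where it was at the start of the episode above 0.2 m and x of farmer_mid in the frame of board between -0.015 and 0.015 m and y of farmer_mid in the frame of board between -0.165 and -0.135 m and z of farmer_mid in the frame of board between 0.075 and 0.089 m and contact force between the fingers and farmer below 0.05 N))), for 0.2 s.
At the end, for the whole second after the job is handed in: The farmer and the woman stand released and at rest on the two plinths, each on the one where the other stood at the start: axis within 15 mm of the plinth's centre along each of the board's directions, foot on the plinth's top (7 mm), upright within about 10 degrees (((x of farmer_mid in the frame of board between -0.015 and 0.015 m and y of farmer_mid in the frame of board between 0.135 and 0.165 m and z of farmer_mid in the frame of board between 0.075 and 0.089 m and angle between each of farmer_mid, woman_mid's own z axis and vertical below 0.17 rad and contact force between the fingers and farmer below 0.05 N and linear speed of each of farmer, woman below 0.03 m/s and x of woman_mid in the frame of board between -0.015 and 0.015 m and y of woman_mid in the frame of board between -0.165 and -0.135 m and z of woman_mid in the frame of board between 0.075 and 0.089 m and contact force between the fingers and woman below 0.05 N and distance of each of farmer_mid, woman_mid from where it was at the start of the episode above 0.2 m) or (x of farmer_mid in the frame of board between -0.015 and 0.015 m and y of farmer_mid in the frame of board between -0.165 and -0.135 m and z of farmer_mid in the frame of board between 0.075 and 0.089 m and angle between each of farmer_mid, woman_mid's own z axis and vertical below 0.17 rad and contact force between the fingers and farmer below 0.05 N and linear speed of each of farmer, woman below 0.03 m/s and x of woman_mid in the frame of board between -0.015 and 0.015 m and y of woman_mid in the frame of board between 0.135 and 0.165 m and z of woman_mid in the frame of board between 0.075 and 0.089 m and contact force between the fingers and woman below 0.05 N and distance of each of farmer_mid, woman_mid from where it was at the start of the episode above 0.2 m))); the robot touches nothing.
It fails at once if the farmer is dropped (falls free faster than 0.6 m/s) (linear speed of farmer above 0.6 m/s and contact force between the fingers and farmer below 0.05 N).
It fails at once if the woman is dropped (falls free faster than 0.6 m/s) (linear speed of woman above 0.6 m/s and contact force between the fingers and woman below 0.05 N).
It fails at once if the farmer is toppled (more than 45 degrees) (angle between farmer_mid's own z axis and vertical above 0.8 rad).
It fails at once if the woman is toppled (more than 45 degrees) (angle between woman_mid's own z axis and vertical above 0.8 rad).
It fails at once if the king is pushed more than 20 mm (distance of king_mid from where it was at the start of the episode above 0.02 m).
It also fails if it takes over 72 s, if anything falls off the work surface, if the arm or the gripper's body presses on something with over 40 N, if the wrist force passes 120 N, or if a joint passes its speed limit or range.

## Robot

A 6-joint arm with a two-finger parallel gripper is mounted at the origin on the work surface. World frame = base frame: x ahead of the robot, y to its left, z up, the work surface at z = 0. Lengths are in m, angles in rad, forces in N, time in s.
With the tool pointing down it reaches from about 0.3 to 0.875 m from the base axis. Payload 6.4 kg.
Tool frame: the origin (TCP) lies at the very end of the fingers, on their centre line; the grasp point (between the pads) lies 19 mm behind it (env.hold_point_z is the distance from the TCP to the grasp point, in m); y points along the fingers, z is the direction in which the jaws open and shut, and the axes are right-handed (so a half turn about y gives the same grasp; the last joint's range is limited). The gripper opens to 85 mm and grips with 20 to 120 N. Pads are 22 mm wide; open, the fingers measure 114 mm over their backs; the gripper's body (76 mm by 85 mm) begins 54 mm behind the grasp point. The pads swing forward as they close: fully open they stand 13 mm farther back than shut.
Start: joints at [1.072, 0.181, 1.607, -0, 1.354, -0.206], TCP at [0.166, 0.551, 0.231] pointing down, gripper open.
Joint ranges: [-2.99, 2.99], [-0.89, 2.07], [0.3, 2.58], [-1.14, 4.28], [0, 2.63], [-3.12, 3.12]. Speed limits (rad/s): [2.57, 2.57, 3.01, 3.14, 3.14, 3.14].

## Interface

Orientations are given as a rotation vector (axis times angle).
In Python, from plant import observe, snapshot, order, find_in, env gives the robot as it stands. The module is installed in compiled form; this text tells all that it offers.
- The arm moves only by the tool arm_command, never from a script. Its argument "increments" is a list of rows, each a list of 2 entries, a list of its own where there are three numbers: the shift along the tool's x, y, z in m, then the turn about the tool's y in rad. In form: [[[dx, dy, dz], yaw], ...]. A call has 1 to 5 rows; each row shifts and turns the pose as measured when the row begins, along the tool's axes as they then stand; what a row does not reach is not made up. A row lasts 1/10 s, in which the tool goes at most 50 mm and 8.59 degrees, less where a joint would pass 70% of its speed; a pose out of reach is approached as far as the arm can. A call is refused whole if a number of a shift passes 0.05 or a number of a turn 0.15, either way. A call with a gripper value outside its range is refused whole. "jaw" is the finger opening in m, from 0 to 0.0854, set as the call begins (left out, the last holds). The fingers move at their own pace and stop on an object; "newtons" is the grip in N (left out, the last holds). Time passes only in rows, so rows that do not move let the fingers close. It gives the time, the measured TCP pose, the force and the opening at its end, in the units of the state.
- observe(): the state, without advancing time (a new reading comes with each control period).
- snapshot(name): name is "side" or "top" or "wrist"; returns a dict with "image" (384x512x3 uint8, blue, green, red), "z_map" (384x512 float32, m along the optical axis (not along the pixel's ray), 0 where there is no reading), "fov_y" (degrees; the focal length in pixels is half the picture's height over the tangent of half this angle, whatever the lens; pixels are square), "cx", "cy" (the principal point, pixels), "D" ([k1, k2, p1, p2, k3] as OpenCV has them; the pictures are not rectified), "pose" (4x4, takes a point from camera to world coordinates). Camera axes: x right, y down, z forward; pixel columns grow to the right and rows downward; lengths in m; the calibration is good to about 2 mm. A picture is of the moment at which its call begins.
- order.hand_in(): hands the job in, once; it reports no verdict.
Trained networks look in a picture, given as the dict that the camera call returned (one of the last four; its "shot" number tells which), for a name from the list of things; names that differ only in an ending like _2 or _b are one class to them, and where a whole thing is asked for, a point or a joint stands for the part that bears it (a point fixed in the world has none). Each returns a list of dicts, best first, with "conf" (0 to 1); they miss things now and then, are a little off and sometimes report something else, mostly with a low value. They report only what shows in the picture. A call takes as long as a camera call.
- find_in(name, picture): "pixel" ([column, row] in pixels, amid what is visible of it).
The state is a dict: "clock": time; "qpos": joint angles; "qvel": joint speeds; "effort": joint torques, N m; "ee_pos": TCP position; "eef_rot": TCP orientation; "wrist_force": force on the tool from outside, world axes, zero at the start; "moment": the same for the moment, N m; "width": opening from 0.0 (shut) to 1.0 (fully open).
Only numpy, scipy, OpenCV 4.12 (cv2) and the standard library are available. Lean on these libraries where they do the work, as an engineer would, in place of code of your own. Each camera call takes 0.05 s, during which the arm holds its last target.

## Working session

There is one attempt and no reset: what is moved stays moved. The work goes in short steps, Python scripts to look and compute and a tool call to move; the robot and the scene stay as the last step left them, time stands still between calls to the robot, and variables do not carry over. Pictures are saved under pics/ and viewed, and the job is handed in when it is done.

Besides the shell and the picture viewer there is one more tool, called after "Emit:" as name([rows], argument=value, ...), one row to a line, values as JSON. arm_command: Moves the arm, as the interface text tells. Its arguments: {"type":"object","properties":{"increments":{"type":"array","items":{"type":"array"}},"jaw":{"type":"number"},"newtons":{"type":"number"}},"required":["increments"]}

```bash
mkdir -p pics
cat > h.py <<'E'
import numpy as np,cv2
from plant import observe,snapshot,order,find_in,env
def K(s):
    f=s["image"].shape[0]/2/np.tan(np.radians(s["fov_y"])/2)
    return np.array([[f,0,s["cx"]],[0,f,s["cy"]],[0,0,1.]])
def rays(s,px):
    u=cv2.undistortPoints(np.array(px,float).reshape(-1,1,2),K(s),np.array(s["D"],float)).reshape(-1,2)
    return np.c_[u,np.ones(len(u))]
def cloud(s):
    H,W=s["z_map"].shape
    g=np.stack(np.meshgrid(np.arange(W),np.arange(H)),-1).reshape(-1,2)
    P=rays(s,g)*s["z_map"].reshape(-1,1)
    T=np.array(s["pose"]); return (P@T[:3,:3].T+T[:3,3]).reshape(H,W,3)
E
python3 - <<'E'
from h import *
o=observe(); print(o)
for n in ["side","top","wrist"]:
    s=snapshot(n); cv2.imwrite(f"pics/a_{n}.png",s["image"]); C=cloud(s)
    np.savez(f"{n}_a.npz",C=C,im=s["image"],z=s["z_map"])
    print(n,np.round(s["pose"],3).tolist(),s["D"])
    for k in ["farmer_mid","woman_mid","king_mid","board"]:
        for d in find_in(k,s)[:2]:
            u,v=map(int,d["pixel"]); print(k,np.round(d["pixel"],1),d["conf"],np.round(C[v,u],3))
E
```

```text
{'clock': 0.0, 'qpos': array([ 1.07172473e+00,  1.81523076e-01,  1.60798746e+00, -3.44073395e-06,
        1.35381596e+00, -2.06262623e-01]), 'qvel': array([-0.00086765, -0.00160536,  0.00082208, -0.00060289,  0.00172643,
        0.00207886]), 'effort': array([ 1.05911578e-03, -4.44876587e+01, -3.51339483e+01, -1.53333672e-04,
        9.27751302e-03, -4.89255015e-06]), 'ee_pos': array([0.16566632, 0.55004735, 0.23040419]), 'eef_rot': array([-1.5601813 ,  0.23034323, -0.22940452]), 'wrist_force': array([0.60496056, 0.02321941, 0.86999824]), 'moment': array([ 0.02377704,  0.03074449, -0.02929708]), 'width': 0.9970357591559039}
side [[0.935, -0.224, 0.276, 0.417], [-0.355, -0.611, 0.708, -0.535], [0.01, -0.759, -0.651, 0.594], [0.0, 0.0, 0.0, 1.0]] [0.04071649 0.         0.         0.         0.        ]
farmer_mid [267.3 280.9] 0.89 [ 0.568 -0.199  0.084]
woman_mid [191.1 178.6] 0.79 [0.513 0.095 0.088]
king_mid [339.4 206.7] 0.66 [ 0.789 -0.058  0.053]
board [236.8 262.5] 0.77 [ 0.548 -0.096  0.018]
board [194.7 178.6] 0.42 [0.52  0.097 0.085]
top [[-0.005, -0.99, 0.141, 0.502], [-1.0, 0.001, -0.028, 0.04], [0.027, -0.141, -0.99, 1.102], [0.0, 0.0, 0.0, 1.0]] [-0.15080362  0.          0.          0.          0.        ]
farmer_mid [340.2 226.8] 0.57 [ 0.575 -0.167  0.092]
woman_mid [208.7 255. ] 0.66 [0.514 0.113 0.121]
king_mid [278.5 133.3] 0.56 [ 0.782 -0.037  0.083]
board [271.3 243.4] 0.9 [ 0.542 -0.022  0.024]
wrist [[0.288, 0.925, 0.25, 0.103], [0.958, -0.278, -0.076, 0.569], [-0.001, 0.261, -0.965, 0.375], [0.0, 0.0, 0.0, 1.0]] [-0.0736148  0.         0.         0.         0.       ]
```

View pics/a_side.png

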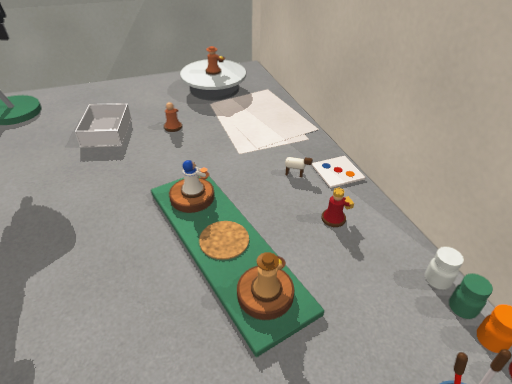

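View pics/a_top.png

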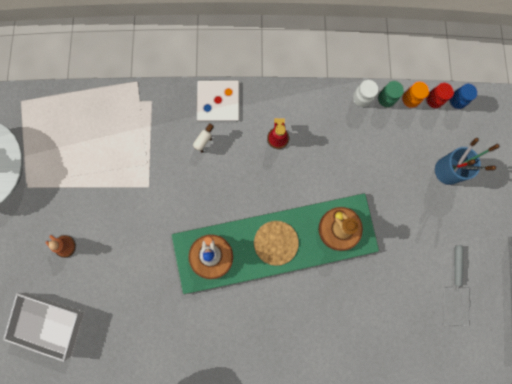

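Run:
```python
from h import *
d=np.load("top_a.npz");C=d["C"];im=d["im"]
# green board mask
hsv=cv2.cvtColor(im,cv2.COLOR_BGR2HSV)
P=C.reshape(-1,3)
z=P[:,2]; H=hsv.reshape(-1,3)
g=(H[:,0]>40)&(H[:,0]<90)&(H[:,1]>60)&(abs(z-.018)<.006)
print("green",g.sum())
r=cv2.minAreaRect(P[g][:,:2].astype(np.float32)*1000);print(r)
# plinth tops, cork
for y0,x0,h in[(0.12,.52,.038),(-.17,.57,.038)]:
    m=(abs(z-h)<.004)&(np.hypot(P[:,0]-x0,P[:,1]-y0)<.09)
    q=P[m][:,:2].astype(np.float32)*1000
    print(m.sum(),cv2.minEnclosingCircle(q),np.median(z[m]))
print('tab',np.median(z[(abs(z)<.01)]))
for x0,y0 in[(.514,.113),(.575,-.167),(.782,-.037)]:
    base=.0 if x0>.7 else .038
    m=(np.hypot(P[:,0]-x0,P[:,1]-y0)<.06)
    for lo,hi in[(.06,.085),(.085,.097),(.097,.11),(.11,.13)]:
        mm=m&(z>lo)&(z<hi)
        if mm.sum()>3: print(x0,lo,mm.sum(),P[mm].mean(0).round(4),cv2.minEnclosingCircle(P[mm][:,:2].astype(np.float32)*1000))
```

```text
green 7316
((595.29150390625, -109.58358764648438), (299.3243103027344, 658.7057495117188), 34.38385772705078)
990 ((511.59649658203125, 114.04004669189453), 50.074073791503906) 0.038549109103968915
838 ((573.5771484375, -178.9988555908203), 49.811771392822266) 0.03858833860762689
tab 0.000636600285986888
0.514 0.06 57 [0.5322 0.1104 0.0741] ((527.26416015625, 111.06836700439453), 28.521177291870117)
0.514 0.085 130 [0.5324 0.1146 0.0908] ((525.0560302734375, 114.89834594726562), 25.756736755371094)
0.514 0.097 28 [0.5187 0.1124 0.1012] ((514.9866333007812, 114.34117126464844), 15.311248779296875)
0.514 0.11 117 [0.5128 0.1141 0.1165] ((513.267333984375, 113.96196746826172), 13.541831970214844)
0.575 0.06 120 [ 0.588  -0.1686  0.0774] ((582.875732421875, -174.33277893066406), 29.508283615112305)
0.575 0.085 85 [ 0.5881 -0.1702  0.0888] ((581.60107421875, -175.13485717773438), 24.61151123046875)
0.575 0.11 216 [ 0.5729 -0.1826  0.1163] ((572.7853393554688, -183.21717834472656), 17.95976448059082)
0.782 0.06 107 [ 0.7896 -0.0411  0.0773] ((790.41259765625, -41.12895965576172), 14.928576469421387)
```

The side view shows the woman on the far-left plinth (191,185), the cork disc (224,240), the farmer on the near plinth (267,285), and the king (337,210). In the top view both loads face up in the image, away from the robot. Next I'll measure the headings and tool axes.

Run:
```python
from h import *
from scipy.spatial.transform import Rotation as R
o=observe(); print(R.from_rotvec(o["eef_rot"]).as_matrix().round(3),env.hold_point_z)
d=np.load("top_a.npz");im=d["im"];C=d["C"]
a=cv2.resize(im[225:290,180:245],(400,400),interpolation=cv2.INTER_CUBIC)
b=cv2.resize(im[195:260,308:373],(400,400),interpolation=cv2.INTER_CUBIC)
cv2.imwrite("pics/zoom.png",np.hstack([a,b]))
# cork
hsv=cv2.cvtColor(im,cv2.COLOR_BGR2HSV).reshape(-1,3);P=C.reshape(-1,3)
m=(hsv[:,0]<25)&(hsv[:,1]>80)&(np.hypot(P[:,0]-.5426,P[:,1]+.0325)<.075)&(abs(P[:,2]-.022)<.006)
print("cork",m.sum(),cv2.minEnclosingCircle(P[m][:,:2].astype(np.float32)*1000))
d=np.load("side_a.npz");P=d["C"].reshape(-1,3)
for x0,y0 in[(.513,.114),(.573,-.182)]:
    for lo,hi in[(.036,.041),(.044,.048),(.06,.072),(.072,.084),(.084,.094),(.1,.112),(.112,.13)]:
        m=(np.hypot(P[:,0]-x0,P[:,1]-y0)<.06)&(P[:,2]>lo)&(P[:,2]<hi)
        if m.sum()>3: print(x0,lo,m.sum(),P[m].mean(0).round(4),P[m].min(0).round(3),P[m].max(0).round(3))
```

```text
[[ 0.957 -0.     0.289]
 [-0.289  0.     0.957]
 [-0.    -1.     0.   ]] 0.0187
cork 1515 ((543.0263671875, -33.46077346801758), 50.2696418762207)
0.513 0.036 578 [0.5074 0.0995 0.0395] [0.463 0.061 0.036] [0.562 0.16  0.041]
0.513 0.044 76 [0.5129 0.0986 0.0465] [0.489 0.086 0.044] [0.543 0.132 0.048]
0.513 0.06 82 [0.5156 0.1009 0.0652] [0.498 0.093 0.06 ] [0.547 0.12  0.072]
0.513 0.072 97 [0.5246 0.1018 0.078 ] [0.5   0.095 0.072] [0.554 0.114 0.084]
0.513 0.084 119 [0.5283 0.1056 0.0889] [0.5   0.095 0.084] [0.552 0.122 0.094]
0.513 0.1 53 [0.5145 0.1036 0.1061] [0.501 0.099 0.1  ] [0.528 0.111 0.112]
0.513 0.112 75 [0.5131 0.1072 0.1172] [0.502 0.1   0.112] [0.526 0.117 0.123]
0.573 0.036 1210 [ 0.5666 -0.1936  0.0394] [ 0.523 -0.233  0.036] [ 0.622 -0.133  0.041]
0.573 0.044 141 [ 0.5679 -0.1968  0.0466] [ 0.547 -0.212  0.044] [ 0.6   -0.161  0.048]
0.573 0.06 120 [ 0.5691 -0.1956  0.0652] [ 0.556 -0.203  0.06 ] [ 0.591 -0.176  0.072]
0.573 0.072 121 [ 0.5816 -0.1879  0.0796] [ 0.558 -0.201  0.072] [ 0.612 -0.158  0.084]
0.573 0.084 105 [ 0.5794 -0.1905  0.0888] [ 0.558 -0.201  0.084] [ 0.609 -0.163  0.094]
0.573 0.1 10 [ 0.5705 -0.1927  0.1008] [ 0.563 -0.195  0.1  ] [ 0.578 -0.187  0.102]
0.573 0.112 327 [ 0.5727 -0.1872  0.1175] [ 0.556 -0.204  0.112] [ 0.591 -0.167  0.123]
```

View pics/zoom.png

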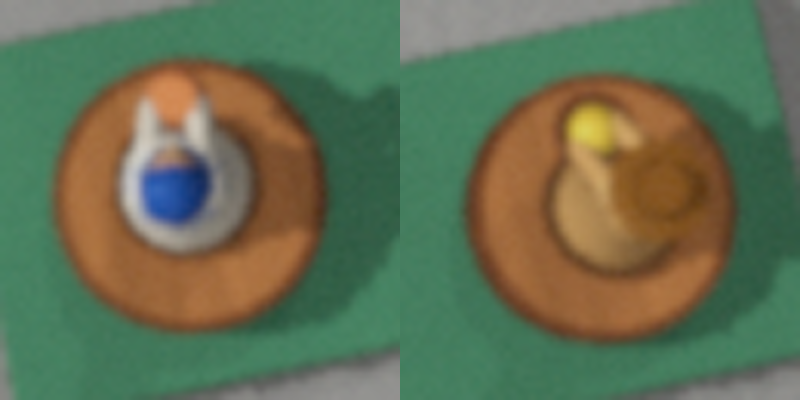

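The woman faces about +x. The farmer faces roughly 30° to the left, and I'll measure that angle now. I turn the tool to heading 0 and travel towards the woman at this height.

Run:
```python
from h import *
d=np.load("top_a.npz");s2=np.load("side_a.npz")
for nm,d in[("top",d),("side",s2)]:
    P=d["C"].reshape(-1,3)
    for x0,y0 in[(.5135,.113),(.573,-.1835)]:
        r=np.hypot(P[:,0]-x0,P[:,1]-y0)
        m=(r>.026)&(r<.048)&(P[:,2]>.062)&(P[:,2]<.105)
        q=P[m].mean(0);print(nm,m.sum(),q.round(4),np.arctan2(q[1]-y0,q[0]-x0))
```

```text
top 74 [0.5454 0.1161 0.0847] 0.09765341763429185
top 94 [ 0.6006 -0.1665  0.0834] 0.551765960867484
side 71 [0.5451 0.1081 0.0835] -0.1524685742278258
side 60 [ 0.6054 -0.172   0.0839] 0.34082184853391684
```

Emit:
arm_command([
  [[0,0,0],-0.147],
  [[0,0,0],-0.147],
  [[0.03,0,-0.038],0],
  [[0.03,0,-0.038],0],
  [[0.03,0,-0.038],0],
], jaw=0.085, newtons=30)

```text
clock: 1.25
ee_pos: [0.2561, 0.4388, 0.2311]
eef_rot: [-1.568, -0.018, 0.019]
wrist_force: [0.7, 0.0, -0.3]
width: 0.996
```

Emit:
arm_command([
  [[0.031,0,-0.039],0],
  [[0.031,0,-0.039],0],
  [[0.031,0,-0.039],0],
  [[0.031,0,-0.039],0],
  [[0.031,0,-0.039],0],
])

```text
clock: 1.75
ee_pos: [0.4161, 0.2454, 0.2321]
eef_rot: [-1.566, -0.024, 0.018]
wrist_force: [0.5, 0.5, -0.5]
width: 0.995
```

Emit:
arm_command([
  [[0.031,0,-0.039],0],
  [[0.031,0,-0.039],0],
  [[0,0,0],0],
])

```text
clock: 2.05
ee_pos: [0.4834, 0.1638, 0.2331]
eef_rot: [-1.567, -0.022, 0.01]
wrist_force: [0.6, 0.5, 0.1]
width: 1.001
```

Emit:
arm_command([
  [[0.014,0,-0.026],0.02],
  [[0.014,0,-0.026],0],
  [[0,0.04,0],0],
  [[0,0,0],0],
])

```text
clock: 2.45
ee_pos: [0.5135, 0.1103, 0.1932]
eef_rot: [-1.566, -0.004, -0.01]
wrist_force: [-0.8, -0.0, -0.8]
width: 0.994
```

Run:
```python
from h import *
from scipy.spatial.transform import Rotation as R
o=observe();print(o["ee_pos"],o["clock"]);print(R.from_rotvec(o["eef_rot"]).as_matrix().round(3))
s=snapshot("wrist");cv2.imwrite("pics/w1.png",s["image"]);C=cloud(s);P=C.reshape(-1,3)
for lo,hi in[(.036,.041),(.044,.049),(.06,.072),(.072,.084),(.084,.094),(.1,.112),(.112,.13)]:
    m=(np.hypot(P[:,0]-.5135,P[:,1]-.1125)<(.055 if hi<.05 else .05))&(P[:,2]>lo)&(P[:,2]<hi)
    if m.sum()>3: print(lo,m.sum(),P[m].mean(0).round(4),P[m].min(0).round(3),P[m].max(0).round(3),cv2.minEnclosingCircle(P[m][:,:2].astype(np.float32)*1000))
```

```text
[0.51347581 0.11033468 0.19316901] 2.45
[[ 1.     0.009  0.004]
 [-0.004  0.005  1.   ]
 [ 0.009 -1.     0.005]]
0.036 5269 [0.5034 0.1107 0.0389] [0.464 0.061 0.036] [0.56  0.161 0.041] ((512.1463012695312, 111.32831573486328), 49.9874382019043)
0.044 624 [0.5056 0.1118 0.0466] [0.489 0.086 0.044] [0.533 0.139 0.049] ((515.9887084960938, 112.39850616455078), 26.84329605102539)
0.06 205 [0.5044 0.1118 0.0638] [0.499 0.095 0.06 ] [0.519 0.129 0.072] ((514.912353515625, 111.91902923583984), 17.57763671875)
0.072 157 [0.5165 0.1122 0.0789] [0.5   0.097 0.072] [0.552 0.127 0.084] ((526.8681640625, 113.72985076904297), 26.790340423583984)
0.084 593 [0.534  0.1133 0.0892] [0.5   0.096 0.084] [0.553 0.128 0.094] ((526.8389282226562, 111.86433410644531), 26.655275344848633)
0.1 123 [0.5096 0.1122 0.1098] [0.501 0.1   0.103] [0.529 0.124 0.112] ((515.1057739257812, 112.28003692626953), 14.372035026550293)
0.112 818 [0.5121 0.112  0.1171] [0.501 0.1   0.112] [0.527 0.124 0.122] ((514.0810546875, 111.53486633300781), 13.135817527770996)
```

View pics/w1.png

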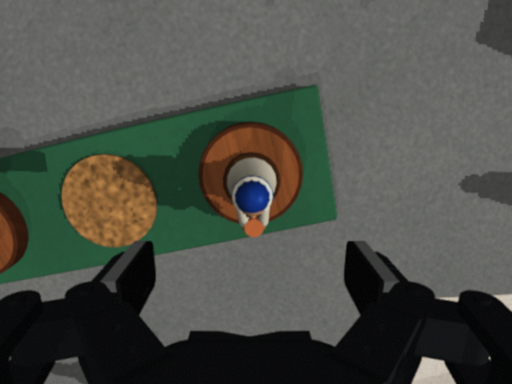

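The wrist view shows the woman at (252,190), facing straight down the image (+x). Her axis is at about (0.515, 0.112), so I descend on it.

Emit:
arm_command([
  [[0.0015,0.035,0.002],0],
  [[0,0.035,0],0],
  [[0,0.03,0],0],
  [[0,0.02,0],0],
  [[0,0,0],0],
])

```text
clock: 3.0
ee_pos: [0.5263, 0.118, 0.0852]
eef_rot: [-1.565, -0.027, -0.022]
wrist_force: [-1.1, -0.6, -0.6]
width: 0.996
```

Emit:
arm_command([
  [[-0.011,0.0,-0.006],0],
  [[0,0,0],0],
])

```text
clock: 3.2
ee_pos: [0.517, 0.1136, 0.0887]
eef_rot: [-1.565, -0.032, -0.023]
wrist_force: [0.5, 0.6, -0.2]
width: 0.994
```

```bash
cat > ob.py <<'E'
from h import *
from scipy.spatial.transform import Rotation as R
o=observe();M=R.from_rotvec(o["eef_rot"]).as_matrix();print(o["ee_pos"].round(4),o["clock"],"w",o["width"],"F",o["wrist_force"].round(1));print(M.round(3),"head",np.arctan2(M[1,0],M[0,0]).round(3))
def to(x,y,z): print("tool delta",(M.T@(np.array([x,y,z])-o["ee_pos"])).round(4))
E
python3 -c "
from ob import *
to(.515,.112,.060)"
```

```text
[0.517  0.1136 0.0887] 3.2 w 0.9941713153617586 F [ 0.5  0.6 -0.2]
[[ 0.999  0.035 -0.006]
 [ 0.005  0.006  1.   ]
 [ 0.035 -0.999  0.005]] head 0.005
tool delta [-0.003   0.0286 -0.0017]
```

Emit:
arm_command([
  [[-0.0025,0.01,-0.0015],0],
  [[0,0.01,0],0],
  [[0,0.008,0],0],
  [[0,0,0],0],
])

```text
clock: 3.6
ee_pos: [0.5198, 0.1134, 0.0635]
eef_rot: [-1.565, -0.04, -0.03]
wrist_force: [0.2, -0.2, 0.5]
width: 0.995
```

```bash
python3 -c "
from ob import *
to(.515,.112,.060)"
```

```text
[0.5198 0.1134 0.0635] 3.6 w 0.9946645389996144 F [ 0.2 -0.2  0.5]
[[ 0.999  0.044 -0.007]
 [ 0.007  0.006  1.   ]
 [ 0.044 -0.999  0.006]] head 0.007
tool delta [-0.005   0.0033 -0.0014]
```

Emit:
arm_command([
  [[-0.005,0.002,-0.0014],0],
  [[-0.001,0,0],0],
  [[0,0,0],0],
])

```text
clock: 3.9
ee_pos: [0.5133, 0.1119, 0.0605]
eef_rot: [-1.565, -0.039, -0.029]
wrist_force: [0.5, 0.1, -0.4]
width: 0.997
```

Emit:
arm_command([
  [[0,0,0],0],
  [[0,0,0],0],
  [[0,0,0],0],
  [[0,0,0],0],
  [[0,0,0],0],
], jaw=0.02, newtons=25)

```text
clock: 4.4
ee_pos: [0.5139, 0.1119, 0.0613]
eef_rot: [-1.565, -0.04, -0.03]
wrist_force: [-0.0, 0.6, -0.1]
width: 0.363
```

```bash
python3 -c "
from ob import *
to(.515,.112,.060)
s=snapshot('wrist');cv2.imwrite('pics/w2.png',s['image'])
s=snapshot('side');cv2.imwrite('pics/s2.png',s['image'][80:330,100:400])"
```

```text
[0.5139 0.1119 0.0613] 4.4 w 0.363351315353756 F [-0.   0.6 -0.1]
[[ 0.999  0.044 -0.006]
 [ 0.006  0.006  1.   ]
 [ 0.044 -0.999  0.006]] head 0.006
tool delta [0.0011 0.0013 0.0001]
```

View pics/s2.png

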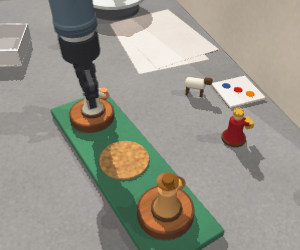

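The jaws stopped at about 31 mm, so they are holding the trunk. I lift gently.

Emit:
arm_command([
  [[0,0,0],0],
  [[0,-0.012,0],0],
  [[0,-0.015,0],0],
  [[0,-0.015,0],0],
  [[0,0,0],0],
], newtons=35)

```text
clock: 5.0
ee_pos: [0.5111, 0.1116, 0.1055]
eef_rot: [-1.565, -0.038, -0.028]
wrist_force: [0.6, -0.3, -1.3]
width: 0.366
```

```bash
python3 -c "
from ob import *
to(.542,-.033,.11)"
```

```text
[0.5111 0.1116 0.1055] 5.0 w 0.36578443749330286 F [ 0.6 -0.3 -1.3]
[[ 0.999  0.042 -0.007]
 [ 0.006  0.006  1.   ]
 [ 0.042 -0.999  0.006]] head 0.006
tool delta [ 0.0301 -0.004  -0.1447]
```

Emit:
arm_command([
  [[0.006,0,-0.028],0],
  [[0.006,0,-0.028],0],
  [[0.006,0,-0.028],0],
  [[0.006,0,-0.028],0],
  [[0,0,0],0],
])

```text
clock: 5.5
ee_pos: [0.5365, -0.003, 0.1063]
eef_rot: [-1.565, -0.042, -0.027]
wrist_force: [-0.4, 0.4, -0.1]
width: 0.366
```

```bash
python3 -c "
from ob import *
to(.542,-.0335,.046)"
```

```text
[ 0.5365 -0.003   0.1063] 5.5 w 0.3659474407908902 F [-0.4  0.4 -0.1]
[[ 0.999  0.044 -0.01 ]
 [ 0.01   0.006  1.   ]
 [ 0.044 -0.999  0.005]] head 0.01
tool delta [ 0.0026  0.0603 -0.0309]
```

Emit:
arm_command([
  [[0.003,0,-0.018],0],
  [[0,0.01,-0.013],0],
  [[-0.001,0.015,0],0],
  [[-0.001,0.01,0],0],
  [[0,0,0],0],
])

```text
clock: 6.0
ee_pos: [0.5372, -0.0337, 0.0671]
eef_rot: [-1.563, -0.039, -0.025]
wrist_force: [0.7, -0.2, -2.0]
width: 0.364
```

```bash
python3 -c "
from ob import *
to(.542,-.0335,.046)"
```

```text
[ 0.5372 -0.0337  0.0671] 6.0 w 0.36423348231824554 F [ 0.7 -0.2 -2. ]
[[ 0.999  0.041 -0.009]
 [ 0.008  0.008  1.   ]
 [ 0.041 -0.999  0.007]] head 0.008
tool delta [ 0.0039  0.0213 -0.    ]
```

Emit:
arm_command([
  [[0.004,0.006,0],0],
  [[0,0.007,0],0],
  [[0,0.005,0],0],
  [[0,0,0],0],
])

```text
clock: 6.4
ee_pos: [0.5422, -0.0321, 0.0477]
eef_rot: [-1.563, -0.04, -0.024]
wrist_force: [-0.4, -0.1, -1.7]
width: 0.368
```

```bash
python3 -c "
from ob import *
to(.542,-.0335,.046)
s=snapshot('side');cv2.imwrite('pics/s3.png',cv2.resize(s['image'][130:330,120:340],None,fx=2.5,fy=2.5))"
```

```text
[ 0.5422 -0.0321  0.0477] 6.4 w 0.3680781975204156 F [-0.4 -0.1 -1.7]
[[ 0.999  0.04  -0.01 ]
 [ 0.01   0.008  1.   ]
 [ 0.04  -0.999  0.008]] head 0.01
tool delta [-0.0003  0.0017 -0.0014]
```

View pics/s3.png

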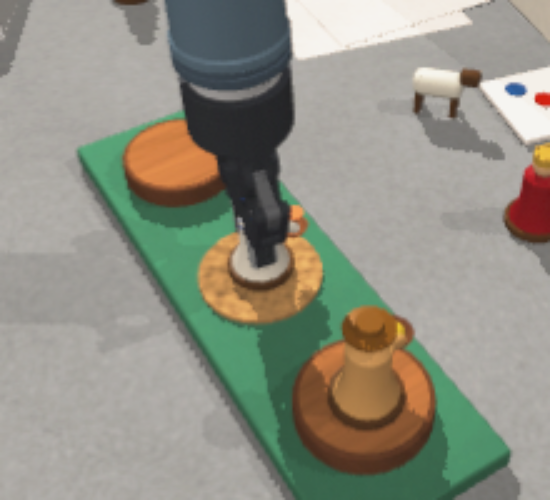

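The side view shows the woman upright over the cork's centre at (260,270), about 2 mm above it. I lower her in small steps until the force changes.

Emit:
arm_command([
  [[0,0.0015,0],0],
  [[0,0.001,0],0],
  [[0,0,0],0],
])

```text
clock: 6.75
ee_pos: [0.5431, -0.0322, 0.0461]
eef_rot: [-1.563, -0.041, -0.025]
wrist_force: [-0.1, -0.1, -1.7]
width: 0.367
```

```bash
python3 -c "
from ob import *
to(.542,-.0335,.046)"
```

```text
[ 0.5431 -0.0322  0.0461] 6.75 w 0.3672500108911173 F [-0.1 -0.1 -1.7]
[[ 0.999  0.042 -0.011]
 [ 0.01   0.008  1.   ]
 [ 0.042 -0.999  0.007]] head 0.01
tool delta [-0.0011  0.     -0.0013]
```

Emit:
arm_command([
  [[-0.0005,0.0012,-0.001],0],
  [[0,0,0],0],
])

```text
clock: 6.95
ee_pos: [0.5432, -0.0332, 0.0455]
eef_rot: [-1.563, -0.042, -0.026]
wrist_force: [0.5, -1.1, -1.9]
width: 0.364
```

Emit:
arm_command([
  [[0,0.0012,0],0],
  [[0,0,0],0],
])

```text
clock: 7.15
ee_pos: [0.5436, -0.0334, 0.0456]
eef_rot: [-1.563, -0.043, -0.026]
wrist_force: [-0.4, -0.6, -0.6]
width: 0.363
```

Emit:
arm_command([
  [[0,0.001,0],0],
  [[0,0,0],0],
])

```text
clock: 7.35
ee_pos: [0.544, -0.0336, 0.0454]
eef_rot: [-1.564, -0.043, -0.027]
wrist_force: [-0.7, -0.5, -0.6]
width: 0.367
```

Contact: Fz went from -1.8 to -0.6 and z stopped. I release.

Emit:
arm_command([
  [[0,0,0],0],
  [[0,0,0],0],
  [[0,0,0],0],
  [[0,0,0],0],
], jaw=0.085)

```text
clock: 7.75
ee_pos: [0.5441, -0.0338, 0.045]
eef_rot: [-1.564, -0.044, -0.027]
wrist_force: [-0.5, -0.2, 0.7]
width: 0.992
```

```bash
python3 -c "
from ob import *
s=snapshot('side');cv2.imwrite('pics/s4.png',cv2.resize(s['image'][130:330,120:340],None,fx=2.5,fy=2.5))"
```

```text
[ 0.5441 -0.0338  0.045 ] 7.75 w 0.9919586869633539 F [-0.5 -0.2  0.7]
[[ 0.999  0.045 -0.011]
 [ 0.01   0.007  1.   ]
 [ 0.045 -0.999  0.006]] head 0.01
```

View pics/s4.png

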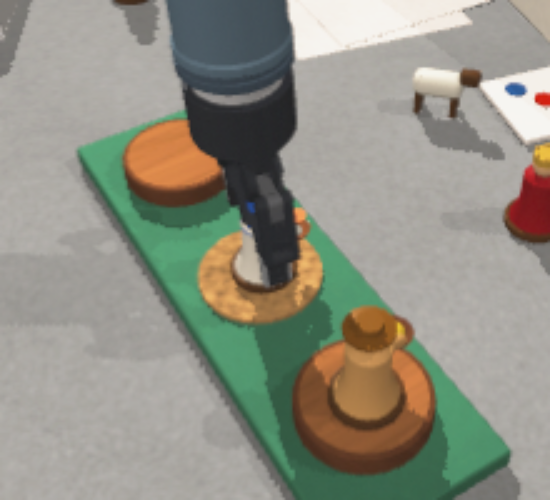

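The side view shows her standing upright with the fingers open. I rise clear.

Emit:
arm_command([
  [[0,-0.02,0],0],
  [[0,-0.03,0],0],
  [[0.001,-0.035,0],0],
  [[0.001,-0.035,0],0],
  [[0,0,0],0],
])

```text
clock: 8.3
ee_pos: [0.5392, -0.0343, 0.1672]
eef_rot: [-1.563, -0.04, -0.024]
wrist_force: [0.7, -0.1, 0.9]
width: 0.997
```

```bash
python3 -c "
from ob import *
to(.573,-.183,.19)"
```

```text
[ 0.5392 -0.0343  0.1672] 8.3 w 0.996556786510376 F [ 0.7 -0.1  0.9]
[[ 0.999  0.04  -0.01 ]
 [ 0.01   0.008  1.   ]
 [ 0.04  -0.999  0.008]] head 0.01
tool delta [ 0.0332 -0.0226 -0.1488]
```

Emit:
arm_command([
  [[0.007,-0.01,-0.035],0],
  [[0.007,-0.01,-0.035],0],
  [[0.007,-0.005,-0.035],0],
  [[0.007,0,-0.035],0],
  [[0.006,0,-0.03],0],
])

```text
clock: 8.8
ee_pos: [0.5746, -0.2051, 0.1922]
eef_rot: [-1.562, -0.046, -0.018]
wrist_force: [0.6, 0.3, 0.0]
width: 0.998
```

Emit:
arm_command([
  [[0,0,0],-0.15],
  [[0,0,0],-0.15],
  [[0,0,0],-0.15],
  [[0,0,0],0],
])

```text
clock: 9.2
ee_pos: [0.5737, -0.2107, 0.1882]
eef_rot: [-1.538, -0.401, 0.34]
wrist_force: [0.6, 0.9, -0.3]
width: 0.996
```

Run:
```python
from ob import *
to(.573,-.184,.19)
s=snapshot("wrist");cv2.imwrite("pics/w5.png",s["image"]);C=cloud(s);P=C.reshape(-1,3)
for lo,hi in[(.036,.041),(.044,.049),(.06,.072),(.072,.084),(.084,.094),(.1,.112),(.112,.13)]:
    m=(np.hypot(P[:,0]-.573,P[:,1]+.184)<(.06 if hi<.05 else .05))&(P[:,2]>lo)&(P[:,2]<hi)
    if m.sum()>3: print(lo,m.sum(),P[m].mean(0).round(4),P[m].min(0).round(3),P[m].max(0).round(3),cv2.minEnclosingCircle(P[m][:,:2].astype(np.float32)*1000))
r=np.hypot(P[:,0]-.573,P[:,1]+.184);m=(r>.026)&(r<.048)&(P[:,2]>.062)&(P[:,2]<.105);q=P[m].mean(0);print("head",np.arctan2(q[1]+.184,q[0]-.573),q)
```

```text
[ 0.5737 -0.2107  0.1882] 9.2 w 0.996062178733766 F [ 0.6  0.9 -0.3]
[[ 0.89   0.038 -0.455]
 [ 0.455  0.01   0.89 ]
 [ 0.038 -0.999 -0.009]] head 0.473
tool delta [ 0.0116 -0.0016  0.0241]
0.036 4740 [ 0.5637 -0.1882  0.0388] [ 0.524 -0.232  0.036] [ 0.623 -0.132  0.041] ((573.5046997070312, -182.3110809326172), 49.99949645996094)
0.044 643 [ 0.5658 -0.1929  0.0466] [ 0.547 -0.212  0.044] [ 0.6   -0.159  0.049] ((573.7263793945312, -185.68365478515625), 26.75214195251465)
0.06 252 [ 0.5652 -0.1929  0.0641] [ 0.556 -0.203  0.06 ] [ 0.587 -0.171  0.072] ((573.6813354492188, -185.7473602294922), 17.635822296142578)
0.072 405 [ 0.591  -0.1765  0.0805] [ 0.558 -0.202  0.072] [ 0.613 -0.156  0.084] ((585.1201782226562, -177.6128692626953), 29.583168029785156)
0.084 180 [ 0.5741 -0.1876  0.0884] [ 0.558 -0.201  0.084] [ 0.605 -0.164  0.094] ((582.1989135742188, -180.10406494140625), 25.605070114135742)
0.1 6 [ 0.5637 -0.1981  0.1115] [ 0.56  -0.203  0.111] [ 0.572 -0.195  0.112] ((566.1492919921875, -198.9531707763672), 7.336627960205078)
0.112 1845 [ 0.5731 -0.1863  0.1166] [ 0.556 -0.204  0.112] [ 0.592 -0.167  0.123] ((574.061767578125, -185.39341735839844), 18.141786575317383)
head 0.4806170857155907 [ 0.60488115 -0.16737732  0.08232294]
```

View pics/w5.png

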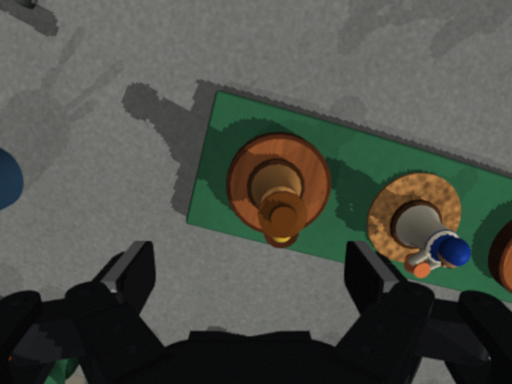

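The wrist view shows the farmer at (277,195), facing straight down the image, so the headings match at about 0.47. His axis is at about (0.5735, -0.1855). The woman stands upright on the cork at (418,225).

Emit:
arm_command([
  [[0.011,0,0.023],0],
  [[0,0,0],0],
  [[-0.002,0.03,0],0],
  [[-0.002,0.03,0],0],
  [[0,0,0],0],
])

```text
clock: 9.75
ee_pos: [0.5723, -0.1859, 0.1267]
eef_rot: [-1.542, -0.385, 0.322]
wrist_force: [0.4, 0.4, -0.9]
width: 0.994
```

```bash
python3 -c "
from ob import *
to(.5732,-.1853,.06)"
```

```text
[ 0.5723 -0.1859  0.1267] 9.75 w 0.9938893621259938 F [ 0.4  0.4 -0.9]
[[ 0.899  0.039 -0.436]
 [ 0.436  0.008  0.9  ]
 [ 0.039 -0.999 -0.01 ]] head 0.451
tool delta [-0.0015  0.0667  0.0008]
```

Emit:
arm_command([
  [[-0.002,0.02,0.0008],0],
  [[-0.002,0.02,0],0],
  [[-0.002,0.016,0],0],
  [[-0.001,0.008,0],0],
  [[0,0,0],0],
])

```text
clock: 10.25
ee_pos: [0.5713, -0.1902, 0.0659]
eef_rot: [-1.548, -0.382, 0.311]
wrist_force: [0.4, -0.4, -0.3]
width: 0.992
```

```bash
python3 -c "
from ob import *
to(.5732,-.1853,.06)"
```

```text
[ 0.5713 -0.1902  0.0659] 10.25 w 0.9917353456784492 F [ 0.4 -0.4 -0.3]
[[ 0.903  0.044 -0.427]
 [ 0.427  0.005  0.904]
 [ 0.042 -0.999 -0.015]] head 0.442
tool delta [0.0036 0.006  0.0036]
```

Emit:
arm_command([
  [[0.0036,0.005,0.0036],-0.02],
  [[0,0,0],0],
])

```text
clock: 10.45
ee_pos: [0.5746, -0.1859, 0.0629]
eef_rot: [-1.547, -0.399, 0.326]
wrist_force: [-0.2, 0.5, 0.3]
width: 0.995
```

```bash
python3 -c "
from ob import *
to(.5732,-.1853,.06)"
```

```text
[ 0.5746 -0.1859  0.0629] 10.45 w 0.9947636675974337 F [-0.2  0.5  0.3]
[[ 0.894  0.047 -0.445]
 [ 0.446  0.003  0.895]
 [ 0.043 -0.999 -0.018]] head 0.462
tool delta [-0.0012  0.0029  0.0012]
```

Emit:
arm_command([
  [[-0.0015,0.002,0.001],0],
  [[0,0,0],0],
])

```text
clock: 10.65
ee_pos: [0.574, -0.1858, 0.0623]
eef_rot: [-1.549, -0.401, 0.325]
wrist_force: [0.4, 0.6, 0.1]
width: 0.992
```

Emit:
arm_command([
  [[0,0,0],0],
  [[0,0,0],0],
  [[0,0,0],0],
  [[0,0,0],0],
  [[0,0,0],0],
], jaw=0.02, newtons=25)

```text
clock: 11.15
ee_pos: [0.5743, -0.1856, 0.0637]
eef_rot: [-1.549, -0.402, 0.324]
wrist_force: [-0.0, -0.0, -0.9]
width: 0.371
```

Emit:
arm_command([
  [[0,0,0],0],
  [[0,-0.015,0],0],
  [[0,-0.02,0],0],
  [[0,-0.02,0],0],
  [[0,0,0],0],
], newtons=35)

```text
clock: 11.65
ee_pos: [0.5708, -0.1857, 0.1213]
eef_rot: [-1.548, -0.4, 0.325]
wrist_force: [0.9, -0.1, -1.5]
width: 0.362
```

Run:
```python
from ob import *
to(.5732,-.1853,.17)
s=snapshot('side');cv2.imwrite('pics/s6.png',cv2.resize(s['image'][130:330,120:340],None,fx=2.5,fy=2.5))
P=cloud(s).reshape(-1,3)
```

```text
[ 0.5708 -0.1857  0.1213] 11.65 w 0.3618582387377843 F [ 0.9 -0.1 -1.5]
[[ 0.894  0.048 -0.445]
 [ 0.446  0.003  0.895]
 [ 0.044 -0.999 -0.019]] head 0.462
tool delta [ 0.0045 -0.0485 -0.0016]
```

View pics/s6.png

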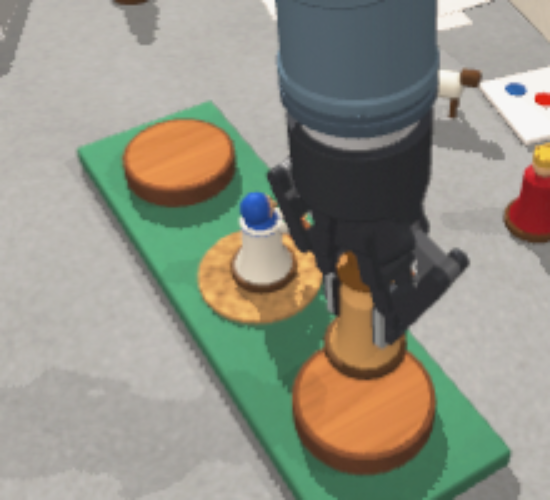

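The farmer is held upright at (365,330). The woman stands on the cork at (262,245). I lift over her and cross.

Emit:
arm_command([
  [[0.001,-0.025,0],0],
  [[0.001,-0.025,0],0],
  [[0.0,0,0],0],
])

```text
clock: 12.0
ee_pos: [0.5675, -0.1837, 0.1677]
eef_rot: [-1.543, -0.395, 0.329]
wrist_force: [0.2, 0.3, -0.8]
width: 0.362
```

Emit:
arm_command([
  [[0.01,0,0.035],0],
  [[0.01,0,0.035],0],
  [[0.01,0,0.035],0],
  [[0.01,0,0.035],0],
  [[0,0,0],0],
])

```text
clock: 12.5
ee_pos: [0.5365, -0.0366, 0.1588]
eef_rot: [-1.539, -0.386, 0.331]
wrist_force: [-0.7, 0.4, -1.5]
width: 0.364
```

```bash
python3 -c "
from ob import *
to(.512,.1125,.17)"
```

```text
[ 0.5365 -0.0366  0.1588] 12.5 w 0.3635790033669861 F [-0.7  0.4 -1.5]
[[ 0.897  0.033 -0.441]
 [ 0.441  0.009  0.897]
 [ 0.034 -0.999 -0.007]] head 0.457
tool delta [ 0.0442 -0.0107  0.1445]
```

Emit:
arm_command([
  [[0.011,-0.003,0.036],0],
  [[0.011,0,0.036],0],
  [[0.011,0,0.036],0],
  [[0.008,0,0.025],0],
  [[0,0,0],0],
])

```text
clock: 13.0
ee_pos: [0.5104, 0.104, 0.154]
eef_rot: [-1.538, -0.377, 0.337]
wrist_force: [0.2, -0.6, -1.1]
width: 0.359
```

```bash
python3 -c "
from ob import *
to(.512,.1125,.0655)"
```

```text
[0.5104 0.104  0.154 ] 13.0 w 0.3590032695673515 F [ 0.2 -0.6 -1.1]
[[ 0.898  0.024 -0.44 ]
 [ 0.44   0.009  0.898]
 [ 0.026 -1.    -0.003]] head 0.455
tool delta [0.0029 0.0886 0.0072]
```

Emit:
arm_command([
  [[0.001,0.02,0.007],0],
  [[-0.002,0.025,0],0],
  [[-0.002,0.02,0],0],
  [[-0.001,0.012,0],0],
  [[0,0,0],0],
])

```text
clock: 13.5
ee_pos: [0.5046, 0.1063, 0.0698]
eef_rot: [-1.539, -0.375, 0.34]
wrist_force: [0.5, 0.5, -0.7]
width: 0.365
```

```bash
python3 -c "
from ob import *
to(.512,.1125,.0655)"
```

```text
[0.5046 0.1063 0.0698] 13.5 w 0.3645898570499751 F [ 0.5  0.5 -0.7]
[[ 0.897  0.021 -0.441]
 [ 0.441  0.007  0.898]
 [ 0.022 -1.    -0.003]] head 0.456
tool delta [0.0093 0.0045 0.0024]
```

Emit:
arm_command([
  [[0.005,-0.0015,0.0015],0],
  [[0.0045,0,0.001],0],
  [[0,0,0],0],
])

```text
clock: 13.8
ee_pos: [0.5142, 0.112, 0.0727]
eef_rot: [-1.54, -0.375, 0.338]
wrist_force: [-0.0, -0.6, -1.0]
width: 0.366
```

Run:
```python
from ob import *
to(.512,.1125,.0645)
s=snapshot('side');cv2.imwrite('pics/s7.png',cv2.resize(s['image'][130:330,120:340],None,fx=2.5,fy=2.5))
```

```text
[0.5142 0.112  0.0727] 13.8 w 0.3663091859471668 F [-0.  -0.6 -1. ]
[[ 0.898  0.023 -0.439]
 [ 0.439  0.007  0.898]
 [ 0.023 -1.    -0.004]] head 0.455
tool delta [-0.002   0.0082  0.0014]
```

View pics/s7.png

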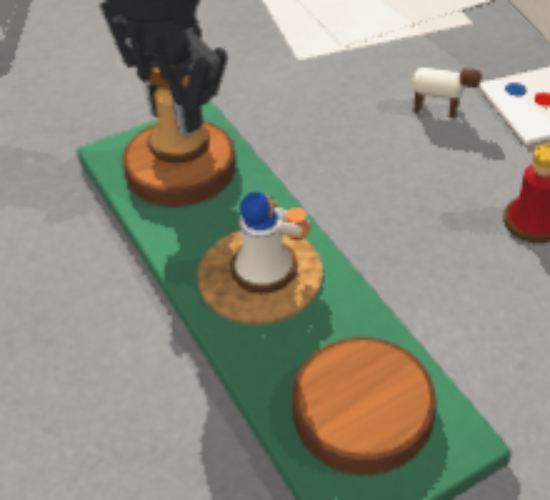

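The side view shows the farmer over the middle of the far plinth (178,145) and the woman upright on the cork. I lower in small steps.

Emit:
arm_command([
  [[-0.002,0.003,0.001],0],
  [[-0.001,0.003,0],0],
  [[0,0,0],0],
])

```text
clock: 14.15
ee_pos: [0.5119, 0.1117, 0.0677]
eef_rot: [-1.54, -0.378, 0.336]
wrist_force: [-0.7, 0.2, -0.6]
width: 0.362
```

```bash
python3 -c "
from ob import *
to(.512,.1125,.0637)"
```

```text
[0.5119 0.1117 0.0677] 14.15 w 0.3619940019532577 F [-0.7  0.2 -0.6]
[[ 0.898  0.026 -0.44 ]
 [ 0.44   0.007  0.898]
 [ 0.026 -1.    -0.005]] head 0.456
tool delta [0.0003 0.004  0.0007]
```

Emit:
arm_command([
  [[0,0.0015,0.0005],0],
  [[0,0.0015,0],0],
  [[0,0,0],0],
])

```text
clock: 14.45
ee_pos: [0.5115, 0.1122, 0.0645]
eef_rot: [-1.54, -0.378, 0.336]
wrist_force: [0.1, 0.2, -1.8]
width: 0.365
```

Emit:
arm_command([
  [[0,0.001,0],0],
  [[0,0,0],0],
])

```text
clock: 14.65
ee_pos: [0.5118, 0.1122, 0.0638]
eef_rot: [-1.54, -0.378, 0.336]
wrist_force: [0.2, -1.6, -1.5]
width: 0.361
```

Emit:
arm_command([
  [[0,0.001,0],0],
  [[0,0,0],0],
])

```text
clock: 14.85
ee_pos: [0.512, 0.1122, 0.0639]
eef_rot: [-1.541, -0.379, 0.336]
wrist_force: [-0.4, 0.7, -1.5]
width: 0.358
```

Emit:
arm_command([
  [[0,0.0012,0],0],
  [[0,0,0],0],
])

```text
clock: 15.05
ee_pos: [0.5124, 0.1122, 0.0638]
eef_rot: [-1.541, -0.379, 0.336]
wrist_force: [0.3, -0.5, 0.1]
width: 0.364
```

Emit:
arm_command([
  [[0,0,0],0],
  [[0,0,0],0],
  [[0,0,0],0],
  [[0,0,0],0],
], jaw=0.085)

```text
clock: 15.45
ee_pos: [0.5128, 0.1122, 0.0635]
eef_rot: [-1.541, -0.38, 0.335]
wrist_force: [-0.3, -0.0, -0.3]
width: 0.989
```

Run:
```python
from ob import *
s=snapshot('side');cv2.imwrite('pics/s8.png',cv2.resize(s['image'][130:330,120:340],None,fx=2.5,fy=2.5))
```

```text
[0.5128 0.1122 0.0635] 15.45 w 0.9892844743066217 F [-0.3 -0.  -0.3]
[[ 0.898  0.027 -0.44 ]
 [ 0.44   0.006  0.898]
 [ 0.027 -1.    -0.006]] head 0.456
```

View pics/s8.png

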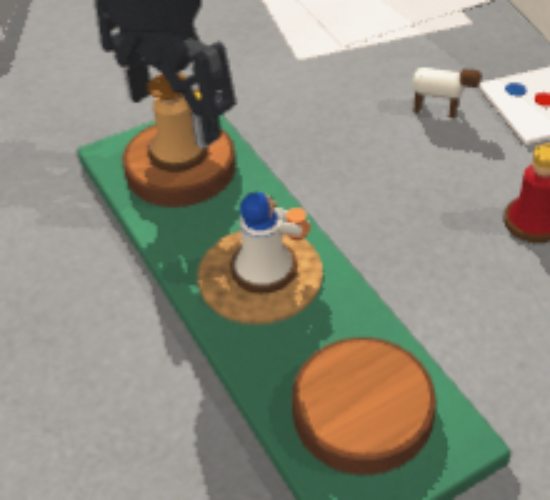

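The farmer stands upright on the far plinth at (178,150) and is released. I rise, turn back to heading 0 and measure.

Emit:
arm_command([
  [[0,-0.02,0],0],
  [[0,-0.03,0],0],
  [[0.001,-0.035,0],0],
  [[0.001,-0.035,0],0],
  [[0,0,0],0],
])

```text
clock: 16.0
ee_pos: [0.5098, 0.1122, 0.1858]
eef_rot: [-1.54, -0.375, 0.339]
wrist_force: [-0.1, 0.4, -0.3]
width: 0.998
```

Emit:
arm_command([
  [[0,0,0],0.15],
  [[0,0,0],0.15],
  [[0,0,0],0.15],
  [[0,0,0],0],
])

```text
clock: 16.4
ee_pos: [0.5099, 0.1122, 0.1856]
eef_rot: [-1.564, -0.017, -0.021]
wrist_force: [-0.3, 0.0, -0.2]
width: 0.993
```

```bash
cat > mw.py <<'E'
from ob import *
import sys
def levels(P,x,y,b):
    for lo,hi in[(.006,.011),(.022,.034),(.074,.088)]:
        m=(np.hypot(P[:,0]-x,P[:,1]-y)<.04)&(P[:,2]>b+lo)&(P[:,2]<b+hi)
        if m.sum()>3: print(lo,m.sum(),P[m].min(0).round(3),P[m].max(0).round(3),cv2.minEnclosingCircle(P[m][:,:2].astype(np.float32)*1000))
E
python3 - <<'E'
from mw import *
to(.543,-.0335,.18)
for n in["wrist","top"]:
    s=snapshot(n);cv2.imwrite(f"pics/9{n}.png",s["image"]);P=cloud(s).reshape(-1,3)
    print(n);levels(P,.543,-.0335,.022);print();levels(P,.512,.1125,.038)
E
```

```text
[0.5099 0.1122 0.1856] 16.4 w 0.9933544411933625 F [-0.3  0.  -0.2]
[[ 1.     0.024  0.002]
 [-0.002  0.006  1.   ]
 [ 0.024 -1.     0.006]] head -0.002
tool delta [ 0.0333  0.0055 -0.1457]
wrist
0.006 594 [ 0.519 -0.06   0.028] [ 0.573 -0.007  0.033] ((546.34814453125, -33.90004348754883), 27.3098087310791)
0.022 350 [ 0.529 -0.047  0.044] [ 0.571 -0.016  0.056] ((549.6773681640625, -32.05292510986328), 21.502235412597656)
0.074 648 [ 0.532 -0.044  0.096] [ 0.556 -0.022  0.106] ((543.8114013671875, -33.327430725097656), 12.535462379455566)

0.006 630 [0.485 0.085 0.044] [0.525 0.138 0.049] ((511.8735046386719, 111.47785949707031), 26.886198043823242)
0.022 228 [0.495 0.094 0.06 ] [0.514 0.129 0.072] ((511.5845642089844, 111.52628326416016), 17.714128494262695)
0.074 1943 [0.494 0.094 0.112] [0.53  0.129 0.122] ((512.03076171875, 111.40791320800781), 18.126571655273438)
top
0.006 97 [ 0.519 -0.065  0.028] [ 0.569 -0.006  0.033] ((545.1546630859375, -35.64180374145508), 29.942527770996094)
0.022 24 [ 0.528 -0.046  0.044] [ 0.559 -0.014  0.056] ((545.5684814453125, -31.369964599609375), 18.09687614440918)
0.074 95 [ 0.533 -0.044  0.097] [ 0.554 -0.022  0.108] ((543.2440795898438, -31.89592170715332), 11.815887451171875)
```

View pics/9wrist.png

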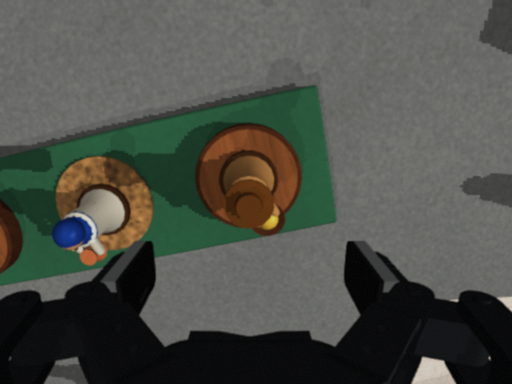

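The farmer is centred on the far plinth (250,180). The woman's axis on the cork is at about (0.545, -0.0335). I go over her.

Emit:
arm_command([
  [[0.008,0,-0.034],0],
  [[0.008,0,-0.034],0],
  [[0.008,0,-0.034],0],
  [[0.007,0,-0.03],0],
  [[0,0,0],0],
])

```text
clock: 17.0
ee_pos: [0.5423, -0.0225, 0.1836]
eef_rot: [-1.564, -0.038, 0.003]
wrist_force: [0.1, -0.1, 0.1]
width: 0.995
```

```bash
python3 -c "
from ob import *
to(.544,-.0335,.045)"
```

```text
[ 0.5423 -0.0225  0.1836] 17.0 w 0.9952043733522038 F [ 0.1 -0.1  0.1]
[[ 0.999  0.022 -0.026]
 [ 0.026  0.007  1.   ]
 [ 0.022 -1.     0.006]] head 0.026
tool delta [-0.0017  0.1385 -0.0119]
```

Emit:
arm_command([
  [[-0.003,0.02,-0.012],0.02],
  [[-0.002,0.03,0],0],
  [[-0.002,0.03,0],0],
  [[-0.002,0.02,0],0],
  [[0,0,0],0],
])

```text
clock: 17.5
ee_pos: [0.5357, -0.0331, 0.0801]
eef_rot: [-1.563, -0.032, -0.004]
wrist_force: [0.2, 0.8, 0.6]
width: 0.995
```

```bash
python3 -c "
from ob import *
to(.544,-.0335,.045)"
```

```text
[ 0.5357 -0.0331  0.0801] 17.5 w 0.9951189171610325 F [0.2 0.8 0.6]
[[ 1.     0.023 -0.018]
 [ 0.018  0.008  1.   ]
 [ 0.023 -1.     0.008]] head 0.018
tool delta [ 0.0075  0.0353 -0.0008]
```

Emit:
arm_command([
  [[0.004,0.012,-0.0005],0.01],
  [[0.001,0.014,0],0],
  [[0.001,0.007,0],0],
  [[0,0,0],0],
])

```text
clock: 17.9
ee_pos: [0.5438, -0.0316, 0.0478]
eef_rot: [-1.563, -0.031, -0.008]
wrist_force: [0.2, -0.7, -0.1]
width: 0.994
```

```bash
python3 -c "
from ob import *
to(.544,-.0335,.045)"
```

```text
[ 0.5438 -0.0316  0.0478] 17.9 w 0.9941433429317564 F [ 0.2 -0.7 -0.1]
[[ 1.     0.025 -0.015]
 [ 0.015  0.008  1.   ]
 [ 0.025 -1.     0.008]] head 0.015
tool delta [ 0.0001  0.0028 -0.0019]
```

Emit:
arm_command([
  [[0,0.002,-0.002],0],
  [[0,0,0],0],
])

```text
clock: 18.1
ee_pos: [0.5445, -0.0336, 0.0466]
eef_rot: [-1.563, -0.033, -0.008]
wrist_force: [0.2, -0.3, -0.4]
width: 0.995
```

Emit:
arm_command([
  [[0,0,0],0],
  [[0,0,0],0],
  [[0,0,0],0],
  [[0,0,0],0],
  [[0,0,0],0],
], jaw=0.02, newtons=25)

```text
clock: 18.6
ee_pos: [0.5455, -0.0341, 0.0484]
eef_rot: [-1.564, -0.035, -0.01]
wrist_force: [-0.7, -0.1, -2.5]
width: 0.364
```

Emit:
arm_command([
  [[0,0,0],0],
  [[0.001,-0.015,0],0],
  [[0.001,-0.02,0],0],
  [[0.001,-0.025,0],0],
  [[0,0,0],0],
], newtons=35)

```text
clock: 19.1
ee_pos: [0.545, -0.034, 0.1082]
eef_rot: [-1.562, -0.031, -0.006]
wrist_force: [0.4, -0.1, -2.8]
width: 0.363
```

Run:
```python
from ob import *
to(.572,-.182,.115)
s=snapshot('side');cv2.imwrite('pics/s10.png',cv2.resize(s['image'][130:330,120:340],None,fx=2.5,fy=2.5))
```

```text
[ 0.545  -0.034   0.1082] 19.1 w 0.36278355628824416 F [ 0.4 -0.1 -2.8]
[[ 1.     0.024 -0.016]
 [ 0.016  0.008  1.   ]
 [ 0.024 -1.     0.008]] head 0.016
tool delta [ 0.0248 -0.0074 -0.1483]
```

View pics/s10.png

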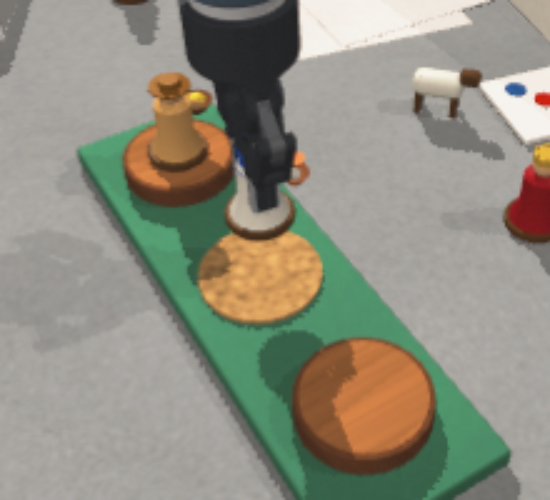

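The woman is held upright at (262,215), and the farmer stands on the far plinth at (178,140). Now the crossing to the near plinth.

Emit:
arm_command([
  [[0.006,-0.003,-0.032],0],
  [[0.006,0,-0.032],0],
  [[0.006,0,-0.032],0],
  [[0.006,0,-0.032],0],
  [[0,0,0],0],
])

```text
clock: 19.65
ee_pos: [0.5663, -0.1625, 0.1007]
eef_rot: [-1.557, -0.025, 0.005]
wrist_force: [0.8, 0.5, -0.4]
width: 0.362
```

```bash
python3 -c "
from ob import *
to(.574,-.181,.065)"
```

```text
[ 0.5663 -0.1625  0.1007] 19.65 w 0.36200546437173775 F [ 0.8  0.5 -0.4]
[[ 1.     0.012 -0.019]
 [ 0.019  0.013  1.   ]
 [ 0.013 -1.     0.013]] head 0.019
tool delta [ 0.0069  0.0356 -0.0191]
```

Emit:
arm_command([
  [[0.004,0.004,-0.01],0],
  [[0.003,0.006,-0.009],0],
  [[0,0.01,0],0],
  [[0,0.007,0],0],
  [[0,0,0],0],
])

```text
clock: 20.15
ee_pos: [0.5712, -0.1791, 0.066]
eef_rot: [-1.553, -0.019, 0.011]
wrist_force: [0.1, 0.1, -1.1]
width: 0.359
```

```bash
python3 -c "
from ob import *
to(.574,-.181,.0645)
s=snapshot('side');cv2.imwrite('pics/s11.png',cv2.resize(s['image'][130:330,120:340],None,fx=2.5,fy=2.5))"
```

```text
[ 0.5712 -0.1791  0.066 ] 20.15 w 0.3590476833768912 F [ 0.1  0.1 -1.1]
[[ 1.     0.005 -0.02 ]
 [ 0.02   0.018  1.   ]
 [ 0.005 -1.     0.018]] head 0.02
tool delta [ 0.0027  0.0015 -0.002 ]
```

View pics/s11.png

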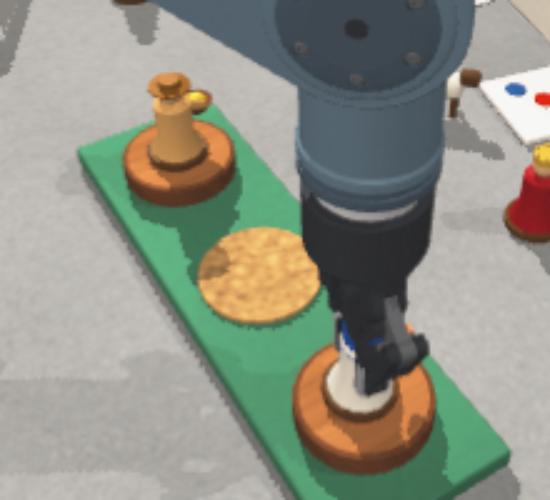

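The woman is over the middle of the near plinth at (360,390). I fine-adjust and lower.

Emit:
arm_command([
  [[0.0025,-0.001,-0.002],0],
  [[0,0.001,0],0],
  [[0,0,0],0],
])

```text
clock: 20.5
ee_pos: [0.5746, -0.1802, 0.0672]
eef_rot: [-1.553, -0.022, 0.012]
wrist_force: [-0.0, 0.3, -0.9]
width: 0.361
```

Emit:
arm_command([
  [[0,0.001,0],0],
  [[0,0,0],0],
])

```text
clock: 20.7
ee_pos: [0.5751, -0.1802, 0.0669]
eef_rot: [-1.554, -0.023, 0.011]
wrist_force: [-0.7, 1.0, -1.7]
width: 0.369
```

Emit:
arm_command([
  [[0,0.001,0],0],
  [[0,0,0],0],
])

```text
clock: 20.9
ee_pos: [0.5753, -0.1802, 0.0661]
eef_rot: [-1.554, -0.023, 0.011]
wrist_force: [-0.2, 0.1, -2.1]
width: 0.361
```

Emit:
arm_command([
  [[-0.0005,0.0012,0],0],
  [[0,0,0],0],
])

```text
clock: 21.1
ee_pos: [0.5749, -0.1804, 0.065]
eef_rot: [-1.554, -0.024, 0.01]
wrist_force: [1.4, 0.8, -0.9]
width: 0.362
```

Emit:
arm_command([
  [[-0.0005,0.001,0],0],
  [[0,0,0],0],
])

```text
clock: 21.3
ee_pos: [0.575, -0.1805, 0.065]
eef_rot: [-1.555, -0.024, 0.01]
wrist_force: [0.4, 0.2, -1.5]
width: 0.361
```

Emit:
arm_command([
  [[-0.0005,0.001,0],0],
  [[0,0,0],0],
])

```text
clock: 21.5
ee_pos: [0.5749, -0.1806, 0.0649]
eef_rot: [-1.555, -0.025, 0.009]
wrist_force: [0.3, 0.5, -2.4]
width: 0.361
```

Emit:
arm_command([
  [[-0.0005,0.0015,0],0],
  [[0,0,0],0],
])

```text
clock: 21.7
ee_pos: [0.575, -0.1807, 0.065]
eef_rot: [-1.555, -0.026, 0.008]
wrist_force: [-0.0, -0.7, -2.6]
width: 0.361
```

Emit:
arm_command([
  [[0,0.001,0],0],
  [[0,0,0],0],
])

```text
clock: 21.9
ee_pos: [0.575, -0.1807, 0.0648]
eef_rot: [-1.555, -0.026, 0.008]
wrist_force: [0.2, -0.2, 0.8]
width: 0.359
```

z has stopped and the load is off the wrist, so she is standing. I release.

Emit:
arm_command([
  [[0,0,0],0],
  [[0,0,0],0],
  [[0,0,0],0],
  [[0,0,0],0],
], jaw=0.085)

```text
clock: 22.3
ee_pos: [0.5746, -0.1807, 0.0636]
eef_rot: [-1.555, -0.026, 0.009]
wrist_force: [1.1, 0.8, 0.1]
width: 0.996
```

Emit:
arm_command([
  [[0,-0.02,0],0],
  [[0.001,-0.03,0],0],
  [[0.001,-0.035,0],0],
  [[0.001,-0.035,0],0],
  [[0,0,0],0],
])

```text
clock: 22.8
ee_pos: [0.5749, -0.1821, 0.1849]
eef_rot: [-1.552, -0.021, 0.012]
wrist_force: [1.5, -0.5, 1.0]
width: 0.995
```

Run:
```python
from mw import *
for n in["wrist","top","side"]:
    s=snapshot(n);cv2.imwrite(f"pics/12{n}.png",s["image"]);P=cloud(s).reshape(-1,3)
    print(n);levels(P,.574,-.181,.038);print();levels(P,.512,.1125,.038)
    for k in ["king_mid"]:
        for d in find_in(k,s)[:1]: print(k,d["pixel"],d["conf"])
```

```text
[ 0.5749 -0.1821  0.1849] 22.8 w 0.9946519006640584 F [ 1.5 -0.5  1. ]
[[ 1.     0.005 -0.022]
 [ 0.021  0.018  1.   ]
 [ 0.006 -1.     0.018]] head 0.021
wrist
0.006 653 [ 0.549 -0.208  0.044] [ 0.594 -0.155  0.049] ((575.2346801757812, -181.2957000732422), 26.755443572998047)
0.022 225 [ 0.558 -0.199  0.06 ] [ 0.578 -0.164  0.072] ((573.9866943359375, -181.16091918945312), 17.810949325561523)
0.074 874 [ 0.561 -0.193  0.112] [ 0.585 -0.17   0.122] ((572.843017578125, -181.62734985351562), 12.362048149108887)

king_mid [336.9, 334.7] 0.57
top
0.006 41 [ 0.549 -0.187  0.044] [ 0.571 -0.154  0.049] ((561.1953125, -170.45187377929688), 18.506370544433594)
0.022 15 [ 0.557 -0.184  0.06 ] [ 0.568 -0.165  0.069] ((563.3250732421875, -174.49871826171875), 10.352503776550293)
0.074 4 [ 0.56  -0.175  0.113] [ 0.563 -0.171  0.117] ((561.485107421875, -173.1689453125), 2.3547356128692627)

0.006 90 [0.486 0.087 0.044] [0.537 0.14  0.049] ((512.1611938476562, 113.87322998046875), 26.62318992614746)
0.022 19 [0.495 0.097 0.06 ] [0.528 0.113 0.071] ((511.417724609375, 109.27967071533203), 16.4185
[... 176 characters left out ...]
 -0.209  0.044] [ 0.601 -0.158  0.049] ((574.2162475585938, -182.09494018554688), 26.94656753540039)
0.022 127 [ 0.557 -0.199  0.06 ] [ 0.598 -0.171  0.071] ((577.5350341796875, -182.63632202148438), 20.872385025024414)
0.074 157 [ 0.56  -0.194  0.112] [ 0.585 -0.172  0.123] ((572.5831298828125, -181.85702514648438), 12.842947006225586)

0.006 103 [0.486 0.084 0.044] [0.538 0.128 0.049] ((512.5786743164062, 110.07222747802734), 27.632755279541016)
0.022 83 [0.495 0.092 0.06 ] [0.537 0.12  0.072] ((516.744873046875, 111.89924621582031), 22.059925079345703)
0.074 152 [0.494 0.093 0.113] [0.53  0.126 0.124] ((512.28955078125, 111.43754577636719), 18.398420333862305)
king_mid [339.2, 206.3] 0.59
```

View pics/12side.png

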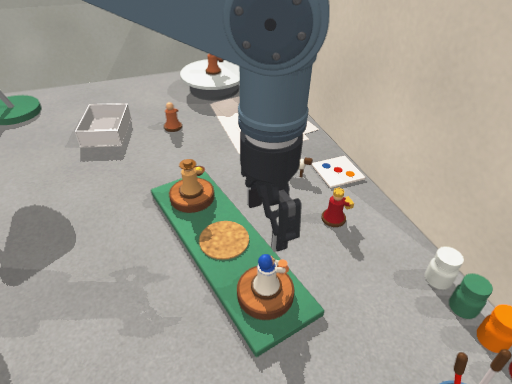

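View pics/12wrist.png

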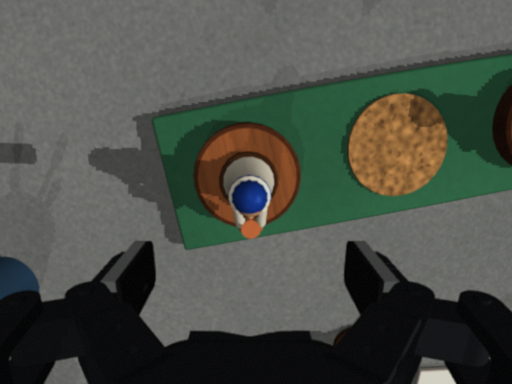

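Both figures stand upright and centred: the farmer at (190,185) and the woman at (266,280) in the side view. The king is unmoved at (339,206), and the gripper is clear. I hand in.

```bash
python3 -c "
from plant import order
print(order.hand_in())"
```

```text
the job is handed in; nothing more can be done
None
```

The swap is done and handed in at about 23 s of the 72 s. I moved the woman to the cork disc, then the farmer to the woman's plinth, then the woman to the farmer's plinth. Each figure was lowered until it touched before I released it. The hand-in gives no verdict.

My last checks, from the wrist, top and side cameras before hand-in:
- **Farmer:** his axis is at about (0.512, 0.112) m, within about 2 mm of the plinth centre, and he stands upright.
- **Woman:** her axis is at about (0.574, -0.181) m, within about 2 mm of the plinth centre, and she stands upright.
- **King:** he is within about 2 pixels of his starting position in the top and side pictures.
- **Gripper:** it is open and well above everything, touching nothing.

Two checks disagreed or were incomplete:
- **Network reports:** in the last wrist picture the king finder gave (337, 335) at 0.57. I took that for a false report or the edge of the figure, since the other two views agree.
- **Top view of the woman:** the arm hid part of her, so her position rests on the wrist and side views.

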